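# Shift the bench suction to the larger fume inlet

### The arm

A 6-joint arm with a two-finger parallel gripper is mounted at the origin on the work surface. World frame = base frame: x ahead of the robot, y to its left, z up, the work surface at z = 0. Lengths are in m, angles in rad, forces in N, time in s.
With the tool pointing down it reaches from about 0.325 to 0.9 m from the base axis. Payload 6.1 kg.
Tool frame: the origin (TCP) lies midway between the tips of the shut fingers; the grasp point (between the pads) lies 19 mm behind it (r.tcp_to_grasp is the z of the grasp point in the tool frame, in m); z points along the fingers, y is the direction in which the jaws open and shut (so a half turn about z gives the same grasp; the last joint's range is limited). The gripper opens to 85 mm and grips with 20 to 120 N. Pads are 22 mm wide; open, the fingers measure 114 mm over their backs; the gripper's body (76 mm by 85 mm) begins 54 mm behind the grasp point. The pads swing forward as they close: fully open they stand 13 mm farther back than shut.
Start: joints at [1.205, 0.22, 1.526, -0, 1.395, -0.126], TCP at [0.148, 0.607, 0.231] pointing down, gripper open.
Joint ranges: [-2.98, 2.98], [-0.91, 2.08], [0.09, 2.57], [-1.24, 4.39], [0.2, 2.65], [-2.68, 2.68]. Speed limits (rad/s): [2.57, 2.57, 3.01, 3.14, 3.14, 3.14].

### API

Orientations are given as a rotation vector (axis times angle).
In Python, from cell import r gives the robot as it stands.
- The arm moves only by the shell command python3 -m inch 'ROWS'. ROWS is JSON, a list of rows, each a list of 7 numbers: the shift along the tool's x, y, z in m, then the turn, a rotation vector about the tool's x, y, z in degrees, then the finger opening in m, from 0 to 0.0854. In form: [[tx, ty, tz, wx, wy, wz, claw], ...]. A call has exactly 10 rows; each row shifts and turns the commanded pose from where the row before left it, along the tool's axes as they then stand; what a row does not reach is not made up. A row lasts 1/12 s, in which the tool goes at most 41.7 mm and 7.16 degrees, less where a joint would pass 70% of its speed; a pose out of reach is approached as far as the arm can. A call is refused whole if a number of a shift passes 0.0417 or a number of a turn 7.16, either way. A call with a gripper value outside its range is refused whole. The fingers move at their own pace and stop on an object; the grip force is fixed at half the most. Time passes only in rows, so rows that do not move let the fingers close, or fill a call up. It gives the time, the measured TCP pose, the force and the opening at its end, in the units of the state.
- r.get_obs(): the state, without advancing time (a new reading comes with each control period).
- r.grab_frame(name): name is "scene" or "top" or "wrist"; returns the picture (480x640x3 uint8, red, green, blue); there is no depth.
- r.camera_info(name): a dict with "camera_matrix" (3x3 intrinsics, pixels), "world_from_camera" (4x4, takes a point from camera to world coordinates); the wrist camera has in their place "mount" (4x4, takes a point from camera to tool coordinates, whose origin is the TCP and whose axes are the flange's). Camera axes: x right, y up, looking along -z (the intrinsics and any distortion apply to the point x, -y, -z); pixel columns grow to the right and rows downward; lengths in m; the calibration is good to about 2 mm. A picture is of the moment at which its call begins: read the wrist's pose just before it. camera_info takes no time and is no camera call.
- r.finish_job(): hands the job in, once; it reports no verdict.
The state is a dict: "t": time; "joint_pos": joint angles; "qvel": joint speeds; "joint_efforts": joint torques, N m; "ee_pos": TCP position; "tool_rot": TCP orientation; "contact_force": force on the tool from outside, world axes, zero at the start; "moment": the same for the moment, N m; "width": finger opening in m.
Only numpy, scipy, OpenCV 4.12 (cv2) and the standard library are available. Lean on these libraries where they do the work, as an engineer would, in place of code of your own. Each camera call takes 0.05 s, during which the arm holds its last target. There are 200 camera calls.

### The job

Shift the fume extraction on the painting bench from the smaller inlet to the larger one: close the smaller inlet's shutter by pushing its lever round to the closed stop, and set the larger inlet's lever to the half-way mark of its scale, the middle long mark. Push the lever knobs gently with the outside of the fingers, without gripping them, and leave the studio things standing around alone. Finish with the hand clear of both levers.

Things in the scene. Friction and masses are not known exactly. Their poses are not given: they have to be found in the camera images.
- large_inlet: the larger fume-extraction inlet, a round galvanised-steel rotary damper screwed to the bench: housing 202 mm across, 36 mm tall, base flange 24 mm wider and 3 mm thick; open mouth 125 mm across inside a turning ring, lip 57 mm above the bench, two quarter vanes inside. Origin on its axis at bench height, z up; -x points to the middle of its scale, roughly towards the robot.
- large_lever (a joint): turn of the larger inlet's ring and lever about its vertical axis: 0 at the closed stop, growing counter-clockwise seen from above to 1.571 at the open stop; 0.785 is half-way. The lever's direction in large_inlet's frame is 2.356 rad + this value, counter-clockwise from +x. It takes about 3 N at the knob and stays where it is left.
- large_knob (a point): middle of the upright black knob on the end of the larger inlet's lever, 73 mm above the bench, 137 mm from the axis. The knob stands free from 48 to 98 mm above the bench and pushes like a round post 16 mm thick. A flat steel bar 13 mm wide, 42 to 45 mm above the bench, runs from it to the ring; a slot in the bar shows the scale mark under its centre line.
- large_mark (a point): outer end of the larger inlet's half-way mark (the middle long one), 99 mm from the axis, 37 mm above the bench; the lever is set when its centre line lies over it. The flat white scale on top of the housing has 11 black marks 9 degrees apart: long ones at the closed end, half-way and open end, four short ones between. 
- small_inlet: the smaller fume-extraction inlet, a round galvanised-steel rotary damper screwed to the bench: housing 148 mm across, 36 mm tall, base flange 24 mm wider and 3 mm thick; open mouth 80 mm across inside a turning ring, lip 57 mm above the bench, two quarter vanes inside. Origin on its axis at bench height, z up; -x points to the middle of its scale, roughly towards the robot.
- small_lever (a joint): turn of the smaller inlet's ring and lever about its vertical axis: 0 at the closed stop, growing counter-clockwise seen from above to 1.571 at the open stop; 0.785 is half-way. The lever's direction in small_inlet's frame is 2.356 rad + this value, counter-clockwise from +x. It takes about 3 N at the knob and stays where it is left.
- small_knob (a point): middle of the upright black knob on the end of the smaller inlet's lever, 73 mm above the bench, 110 mm from the axis. The knob stands free from 48 to 98 mm above the bench and pushes like a round post 16 mm thick. A flat steel bar 13 mm wide, 42 to 45 mm above the bench, runs from it to the ring; a slot in the bar shows the scale mark under its centre line.
- small_mark (a point): outer end of the smaller inlet's closed-end mark, 72 mm from the axis, 37 mm above the bench; the closed lever lies over it. The flat white scale on top of the housing has 11 black marks 9 degrees apart: long ones at the closed end, half-way and open end, four short ones between. 
- brush_tin: ribbed steel tin 100 mm across and 118 mm tall, full of upright brushes that reach about 290 mm above the bench; origin under its centre
- solvent_bottle: white plastic bottle, 64 mm across, 175 mm tall; origin under its centre
- steel_mug: open steel mug with a handle, 76 mm across, 85 mm tall; origin under its centre
- medium_jar: small amber glass jar with a steel lid, 56 mm across, 70 mm tall, standing between the two inlets, beyond their axes; origin under its centre
- tape_roll: roll of paper tape lying flat, 104 mm across, 24 mm tall; origin under its centre
- palette_knife: palette knife with a wooden handle, 210 mm long, lying flat on the bench in front of the inlets; origin under its middle
- paint_tube: white paint tube with a black cap, 130 mm long, 30 mm thick, lying on the bench; origin under its middle
- paint_can: steel paint can with a paper label, 86 mm across, 100 mm tall; origin under its centre

How it is judged:
At the end, for the whole second after the job is handed in: the larger inlet's lever stands within 0.055 rad (3 degrees, a third of a scale division) of the half-way mark, and the smaller inlet's lever within 0.07 rad (4 degrees) of its closed stop (value of joint large_lever between 0.7304 and 0.8404 rad and value of joint small_lever below 0.07 rad); the robot touches nothing.
It fails at once if a lever knob is gripped between the fingers ((horizontal distance between the grasp point and large_knob below 0.012 m and z of the grasp point in the frame of large_knob below 0.036 m and contact force between the fingers and large_inlet above 0.5 N) or (horizontal distance between the grasp point and small_knob below 0.012 m and z of the grasp point in the frame of small_knob below 0.036 m and contact force between the fingers and small_inlet above 0.5 N)).
It fails at once if an inlet or its lever is pushed harder than 40 N (contact force between the fingers and large_inlet above 40 N or contact force between the fingers and small_inlet above 40 N).
It fails at once if a bystander is shifted or lifted by more than 20 mm (distance of any of brush_tin, solvent_bottle, steel_mug, medium_jar, tape_roll, palette_knife, paint_tube, paint_can from where it was at the start of the episode above 0.02 m).
It also fails if it takes over 64 s, if anything falls off the work surface, if the arm or the gripper's body presses on something with over 40 N, if the wrist force passes 120 N, or if a joint passes its speed limit or range.

## Working session

There is one attempt and no reset: what is moved stays moved. The work goes in short steps, Python scripts to look and compute and a shell command to move; the robot and the scene stay as the last step left them, time stands still between calls to the robot, and variables do not carry over. Pictures are saved under pics/ and viewed, about 8 in all and at most 12, crops included, and the job is handed in when it is done.

```bash
mkdir -p pics; ls; python3 - <<'E'
from cell import r
import cv2
for n in("top","scene"):
    cv2.imwrite(f"pics/{n}0.png",cv2.cvtColor(r.grab_frame(n),cv2.COLOR_RGB2BGR))
    c=r.camera_info(n);print(n,{k:(v.round(4).tolist() if hasattr(v,'round') else v) for k,v in c.items()})
print(r.camera_info("wrist"));print(r.get_obs(), r.tcp_to_grasp)
E
```

```text
pics
top {'camera_matrix': [[526.2382, 0.0, 323.8512], [0.0, 526.2382, 240.7556], [0.0, 0.0, 1.0]], 'world_from_camera': [[-0.0234, 0.9818, -0.1884, 0.3687], [-0.9993, -0.0286, -0.0249, 0.001], [-0.0299, 0.1877, 0.9818, 1.2267], [0.0, 0.0, 0.0, 1.0]]}
scene {'camera_matrix': [[620.7161, 0.0, 318.3731], [0.0, 620.7161, 236.6755], [0.0, 0.0, 1.0]], 'world_from_camera': [[-0.2118, -0.7685, 0.6038, 1.6055], [0.9773, -0.1708, 0.1255, 0.2257], [0.0067, 0.6167, 0.7872, 1.4053], [0.0, 0.0, 0.0, 1.0]]}
{'camera_matrix': array([[392.37594044,   0.        , 317.81596297],
       [  0.        , 392.37594044, 242.75223378],
       [  0.        ,   0.        ,   1.        ]]), 'mount': array([[ 8.67517231e-04,  9.50866903e-01,  3.09598741e-01,
         7.82157147e-02],
       [ 9.99999501e-01, -6.71524902e-04, -7.39621851e-04,
         1.45472949e-03],
       [-4.95378674e-04,  3.09599229e-01, -9.50867011e-01,
        -1.42241834e-01],
       [ 0.00000000e+00,  0.00000000e+00,  0.00000000e+00,
         1.00000000e+00]])}
{'t': 0.1, 'joint_pos': array([ 1.20489346e+00,  2.21142476e-01,  1.52750346e+00,  3.82183338e-08,
        1.39472929e+00, -1.26116422e-01]), 'qvel': array([-0.00286138, -0.00056273, -0.00233329, -0.00208219, -0.00160755,
        0.00053981]), 'joint_efforts': array([ 5.39093890e-04, -4.98239243e+01, -3.90547836e+01, -2.31313843e-04,
        5.52289319e-03,  2.09427100e-05]), 'ee_pos': array([0.14824765, 0.60659127, 0.23030804]), 'tool_rot': array([-3.75701890e-01, -3.11860825e+00,  2.71536586e-03]), 'contact_force': array([-0.34116912, -0.27353209,  0.11752803]), 'moment': array([ 0.01509894, -0.00419177, -0.02662476]), 'width': 0.0850955094777814} -0.0187
```

View pics/top0.png

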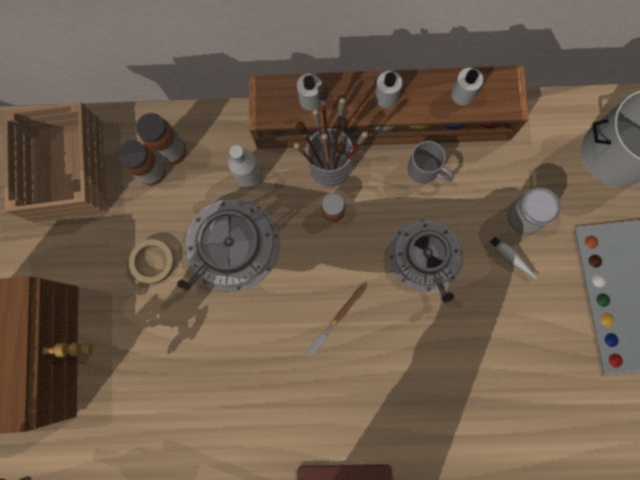

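View pics/scene0.png

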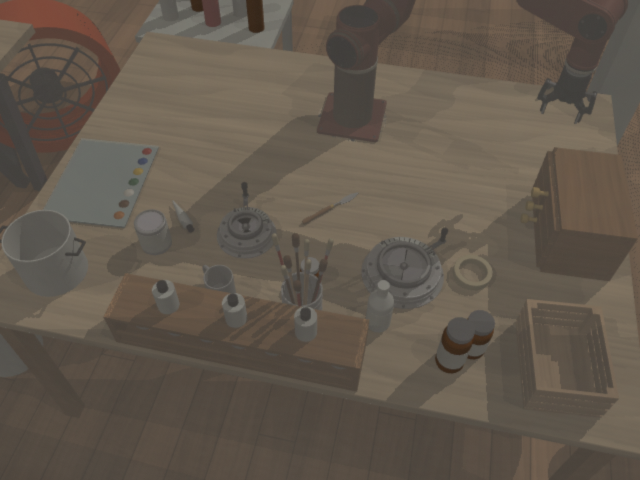

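```bash
cat > h.py <<'E'
import numpy as np, cv2
from cell import r
from scipy.spatial.transform import Rotation as R
def wfc(n,o=None):
    c=r.camera_info(n)
    if n!="wrist": return c["camera_matrix"],c["world_from_camera"]
    o=o or r.get_obs();T=np.eye(4);T[:3,:3]=R.from_rotvec(o["tool_rot"]).as_matrix();T[:3,3]=o["ee_pos"]
    return c["camera_matrix"],T@c["mount"]
def cast(K,M,uv,z):
    d=M[:3,:3]@np.array([(uv[0]-K[0,2])/K[0,0],-(uv[1]-K[1,2])/K[1,1],-1.])
    return (M[:3,3]+d*(z-M[2,3])/d[2])
def proj(K,M,p):
    q=M[:3,:3].T@(np.asarray(p,float)-M[:3,3]);return K[0,0]*q[0]/-q[2]+K[0,2],K[1,1]*-q[1]/-q[2]+K[1,2]
E
python3 - <<'E'
from h import *
K,M=wfc("top")
for n,uv,z in [("Lhub",(229,242),.05),("Lknob",(184,286),.098),("Shub",(429,252),.05),("Sknob",(448,297),.098),("jar",(333,203),.07),("knife1",(308,354),0),("knife2",(364,287),0),("tape",(151,262),.02),("tube",(493,241),.02),("bottle",(237,153),.175)]:
    print(n,cast(K,M,uv,z).round(3))
o=r.get_obs();print(R.from_rotvec(o["tool_rot"]).as_matrix().round(3))
a=cv2.imread("pics/top0.png");print()
b=np.hstack([cv2.resize(a[190:310,165:295],(390,360),interpolation=2),cv2.resize(a[190:310,365:495],(390,360),interpolation=2)])
cv2.imwrite("pics/c1.png",cv2.convertScaleAbs(b,alpha=1.6))
E
```

```text
Lhub [0.598 0.248 0.05 ]
Lknob [0.494 0.335 0.098]
Shub [ 0.562 -0.206  0.05 ]
Sknob [ 0.456 -0.231  0.098]
jar [0.677 0.008 0.07 ]
knife1 [0.342 0.075 0.   ]
knife2 [ 0.492 -0.059  0.   ]
tape [0.561 0.438 0.02 ]
tube [ 0.588 -0.36   0.02 ]
bottle [0.765 0.207 0.175]
[[-0.971  0.237 -0.001]
 [ 0.237  0.971 -0.002]
 [ 0.    -0.002 -1.   ]]
```

View pics/c1.png

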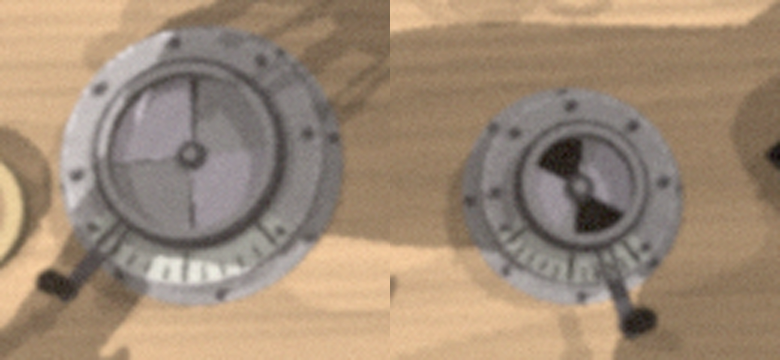

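```bash
python3 -m inch '[[0,0,0,0,0,-6.85,0],[0,0,0,0,0,-6.85,0],[-0.03,-0.018,0.003,0,0,0,0],[-0.03,-0.018,0.003,0,0,0,0],[-0.03,-0.018,0.003,0,0,0,0],[-0.03,-0.018,0.003,0,0,0,0],[-0.03,-0.018,0.003,0,0,0,0],[-0.03,-0.018,0.003,0,0,0,0],[-0.03,-0.018,0.003,0,0,0,0],[-0.03,-0.018,0.003,0,0,0,0]]'
python3 -m inch '[[-0.025,-0.015,0.001,0,0,0,0],[-0.025,-0.015,0.001,0,0,0,0],[-0.025,-0.015,0.001,0,0,0,0],[-0.025,-0.015,0.001,0,0,0,0],[0,0,0,0,0,0,0],[0,0,0,0,0,0,0],[0,0,0,0,0,0,0],[0,0,0,0,0,0,0],[0,0,0,0,0,0,0],[0,0,0,0,0,0,0]]'
python3 - <<'E'
from h import *
o=r.get_obs();im=r.grab_frame("wrist");np.savez("w1.npz",p=o["ee_pos"],q=o["tool_rot"])
cv2.imwrite("pics/w1.png",cv2.convertScaleAbs(cv2.cvtColor(im,cv2.COLOR_RGB2BGR),alpha=1.5))
K,M=wfc("wrist",o);print(R.from_rotvec(o["tool_rot"]).as_matrix().round(3))
for p in [(.598,.248,.05),(.494,.335,.098)]:print(proj(K,M,p))
E
```

```text
t: 0.93
ee_pos: [0.3894, 0.4616, 0.2067]
tool_rot: [-0.001, -3.141, 0.001]
contact_force: [0.6, 0.6, 0.5]
width: 0.0004
t: 1.77
ee_pos: [0.4874, 0.4037, 0.2034]
tool_rot: [0.001, -3.142, -0.0]
contact_force: [0.7, 0.8, -1.0]
width: -0.0
[[-1.    -0.001 -0.   ]
 [-0.001  1.     0.   ]
 [ 0.     0.    -1.   ]]
(np.float64(136.04740691095645), np.float64(343.8768074369735))
(np.float64(212.81527394895227), np.float64(248.1045775365585))
```

View pics/w1.png

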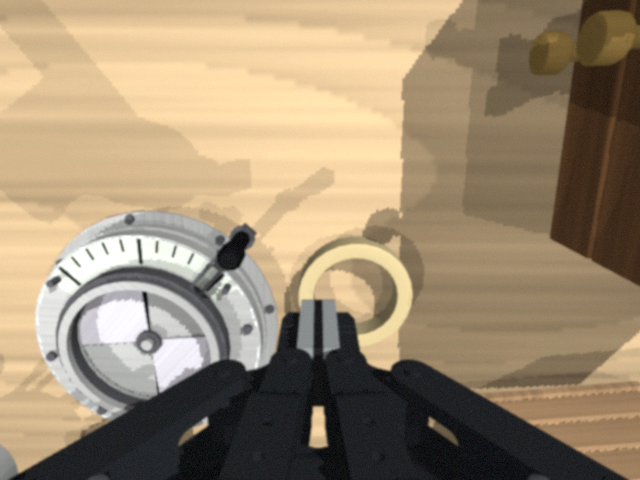

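```bash
python3 - <<'E'
from h import *
K,M=wfc("wrist");o=r.get_obs();print("tcp px",proj(K,M,o["ee_pos"]))
Kt,Mt=wfc("top")
def two(n,w,t):
    def ray(K,M,uv):
        a=cast(K,M,uv,0.);b=cast(K,M,uv,.1);d=(b-a);return M[:3,3],d/np.linalg.norm(d)
    a,d=ray(K,M,w);b,e=ray(Kt,Mt,t);s=np.linalg.lstsq(np.c_[d,-e],b-a,rcond=None)[0]
    p=a+s[0]*d;q=b+s[1]*e;print(n,((p+q)/2).round(4),"gap",np.linalg.norm(p-q).round(4))
two("hub",(148,342),(229,242));two("knobtop",(228,262),(182,284));two("mark",(139,240),(227,282))
for n,w,z in [("markmid_out",(139,240),.037),("markmid_in",(141,263),.037),("open_out",(61,268),.037),("open_in",(78,285),.037),("tape",(357,292),.024),("knobtop",(228,262),.098),("knobbase",(245,236),.048)]:print(n,cast(K,M,w,z).round(4))
# housing/lip in wrist view: mouth ring left/right etc
E
python3 - <<'E'
import cv2
a=cv2.imread("pics/w1.png")[200:420,20:290]
cv2.imwrite("pics/c2.png",cv2.resize(a,None,fx=2.6,fy=2.6,interpolation=2))
E
```

```text
tcp px (np.float64(314.6342540669018), np.float64(316.6560909958092))
hub [0.602  0.2517 0.0379] gap 0.0039
knobtop [0.5022 0.3422 0.0945] gap 0.0066
mark [0.5086 0.2554 0.0332] gap 0.0011
markmid_out [0.508  0.2574 0.037 ]
markmid_in [0.5283 0.2562 0.037 ]
open_out [0.5329 0.188  0.037 ]
open_in [0.5486 0.1994 0.037 ]
tape [0.5609 0.4402 0.024 ]
knobtop [0.504  0.3443 0.098 ]
knobbase [0.501  0.3471 0.048 ]
```

View pics/c2.png

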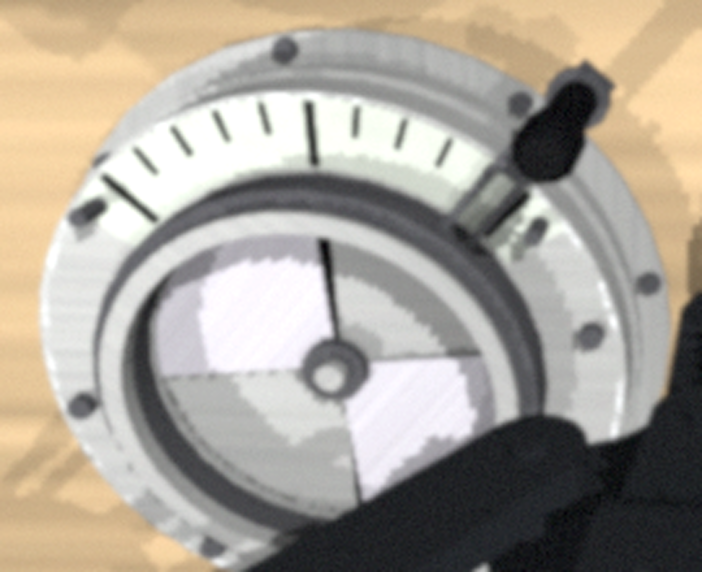

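```bash
python3 -m inch '[[-0.002,0,0.025,0,0,0,0],[-0.002,0,0.025,0,0,0,0],[-0.002,0,0.025,0,0,0,0],[-0.002,0,0.025,0,0,0,0],[-0.002,0,0.025,0,0,0,0],[0,0,0.018,0,0,0,0],[0,0,0,0,0,0,0],[0,0,0,0,0,0,0],[0,-0.01,0,0,0,0,0],[0,-0.01,0,0,0,0,0]]'
python3 -m inch '[[0,-0.004,0,0,0,0,0],[0,-0.004,0,0,0,0,0],[0,-0.004,0,0,0,0,0],[0,-0.004,0,0,0,0,0],[0,-0.004,0,0,0,0,0],[0.001,-0.004,0,0,0,0,0],[0.001,-0.004,0,0,0,0,0],[0.001,-0.004,0,0,0,0,0],[0,0,0,0,0,0,0],[0,0,0,0,0,0,0]]'
python3 - <<'E'
from h import *
o=r.get_obs();im=r.grab_frame("wrist")
cv2.imwrite("pics/w2.png",cv2.convertScaleAbs(cv2.cvtColor(im,cv2.COLOR_RGB2BGR),alpha=1.5))
print(o["contact_force"],o["ee_pos"])
E
```

```text
t: 2.65
ee_pos: [0.4994, 0.3834, 0.0625]
tool_rot: [-0.001, 3.138, 0.003]
contact_force: [-0.5, -0.6, -0.3]
width: -0.0001
t: 3.48
ee_pos: [0.4923, 0.3534, 0.0603]
tool_rot: [-0.001, -3.137, -0.006]
contact_force: [-9.1, 10.8, 3.7]
width: -0.0002
[-9.07982723 10.80464821  3.71625859] [0.49233905 0.35340692 0.06030939]
```

View pics/w2.png

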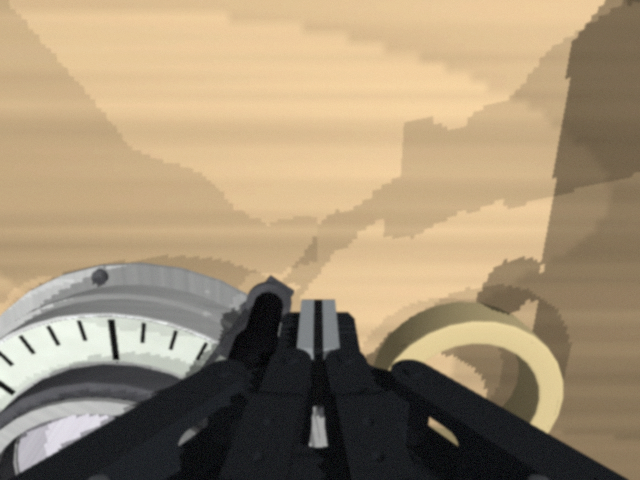

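```bash
python3 -m inch '[[0,0.01,0,0,0,0,0],[0,0.01,0,0,0,0,0],[0,0.01,0,0,0,0,0],[0,0,0,0,0,6,0],[0,0,0,0,0,6,0],[0,0,0,0,0,6,0],[0,0,0,0,0,6,0],[-0.0078,0.0034,0,0,0,0,0],[-0.0078,0.0034,0,0,0,0,0],[-0.0078,0.0034,0,0,0,0,0]]'
python3 -m inch '[[0,0,0,0,0,0,0],[0,0,0,0,0,0,0],[0,-0.004,0,0,0,0,0],[0,-0.004,0,0,0,0,0],[0,-0.004,0,0,0,0,0],[0,-0.004,0,0,0,0,0],[0,-0.004,0,0,0,0,0],[0,-0.004,0,0,0,0,0],[0,0,0,0,0,0,0],[0,0,0,0,0,0,0]]'
python3 - <<'E'
from h import *
o=r.get_obs();m=R.from_rotvec(o["tool_rot"]).as_matrix();print(m.round(3)[:,:2],"tool force",m.T@o["contact_force"])
E
```

```text
t: 4.37
ee_pos: [0.5221, 0.3809, 0.0605]
tool_rot: [0.649, 3.073, 0.0]
contact_force: [0.3, -0.5, 0.6]
width: -0.0001
t: 5.2
ee_pos: [0.511, 0.3585, 0.0604]
tool_rot: [0.655, 3.073, 0.0]
contact_force: [1.0, -0.0, 0.9]
width: 0.0
[[-0.913  0.408]
 [ 0.408  0.913]
 [-0.     0.   ]] tool force [-0.9384991   0.39792612 -0.89419199]
```

```bash
python3 -m inch '[[0,-0.004,0,0,0,0,0],[0,-0.004,0,0,0,0,0],[0,-0.004,0,0,0,0,0],[0,-0.004,0,0,0,0,0],[0,-0.004,0,0,0,0,0],[0,-0.004,0,0,0,0,0],[0,-0.004,0,0,0,0,0],[0,-0.004,0,0,0,0,0],[0,0,0,0,0,0,0],[0,0,0,0,0,0,0]]'
python3 - <<'E'
from h import *
o=r.get_obs();im=r.grab_frame("wrist");m=R.from_rotvec(o["tool_rot"]).as_matrix();print("tool force",m.T@o["contact_force"])
cv2.imwrite("pics/w3.png",cv2.convertScaleAbs(cv2.cvtColor(im,cv2.COLOR_RGB2BGR),alpha=1.5))
E
```

```text
t: 6.03
ee_pos: [0.4979, 0.3287, 0.0603]
tool_rot: [-0.654, -3.073, 0.002]
contact_force: [-0.9, -0.4, 0.9]
width: 0.0001
tool force [ 0.68761949 -0.70459934 -0.93111646]
```

View pics/w3.png

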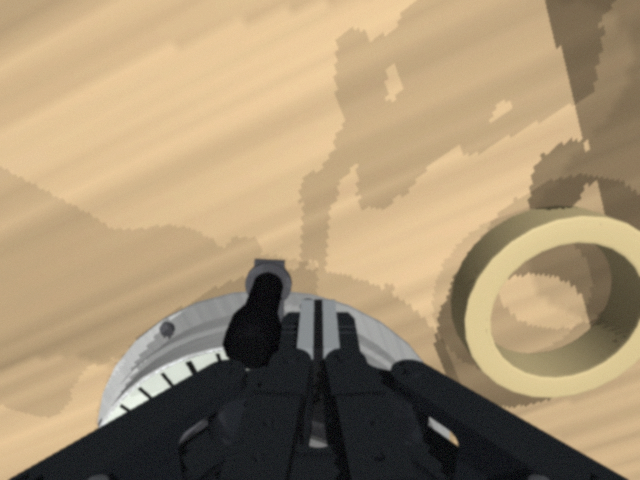

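```bash
python3 -m inch '[[0,-0.005,0,0,0,0,0],[0,-0.005,0,0,0,0,0],[0,-0.005,0,0,0,0,0],[0,-0.005,0,0,0,0,0],[0,-0.005,0,0,0,0,0],[0,-0.005,0,0,0,0,0],[0,-0.005,0,0,0,0,0],[0,-0.005,0,0,0,0,0],[0,-0.005,0,0,0,0,0],[0,0,0,0,0,0,0]]'
python3 -m inch '[[0,0,0,0,0,0,0],[0,0.01,0,0,0,0,0],[0,0.02,0,0,0,0,0],[0,0.03,0,0,0,0,0],[0,0.02,0,0,0,0,0],[0,0,-0.035,0,0,0,0],[0,0,-0.035,0,0,0,0],[0,0,-0.035,0,0,0,0],[0,0,0,0,0,0,0],[0,0,0,0,0,0,0]]'
python3 - <<'E'
from h import *
o=r.get_obs();im=r.grab_frame("wrist");np.savez("w4.npz",p=o["ee_pos"],q=o["tool_rot"])
im=cv2.convertScaleAbs(cv2.cvtColor(im,cv2.COLOR_RGB2BGR),alpha=1.5)
cv2.imwrite("pics/w4.png",im)
K,M=wfc("wrist",o);u=np.array(proj(K,M,(.50,.25,.04)));print(u)
x,y=(u-[140,110]).astype(int);x=max(x,0);y=max(y,0);print(x,y)
cv2.imwrite("pics/c4.png",cv2.resize(im[y:y+230,x:x+300],None,fx=2.6,fy=2.6,interpolation=2))
E
```

```text
t: 6.92
ee_pos: [0.4794, 0.2874, 0.0604]
tool_rot: [-0.655, -3.072, 0.001]
contact_force: [1.2, -0.2, 0.1]
width: -0.0002
t: 7.75
ee_pos: [0.5136, 0.3631, 0.1682]
tool_rot: [0.652, 3.07, 0.005]
contact_force: [-0.6, -0.3, -0.5]
width: -0.0
[168.00559371 273.12813894]
28 163
```

View pics/c4.png

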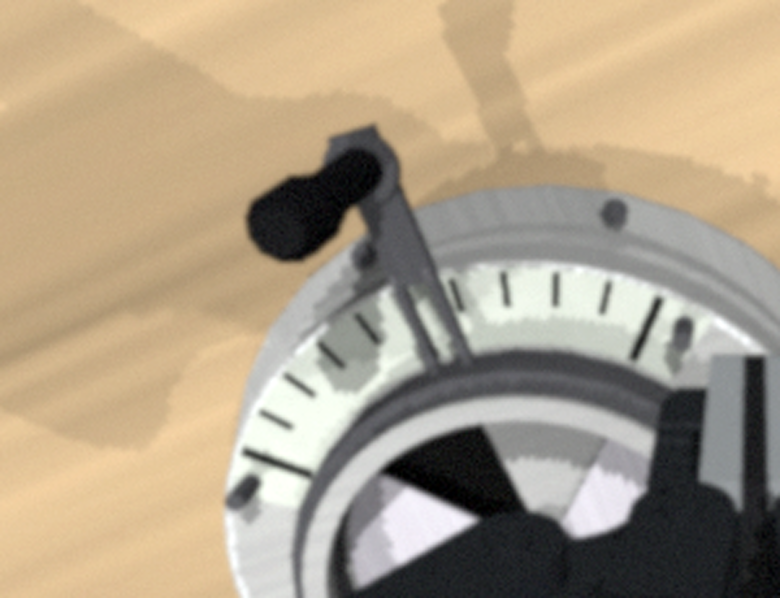

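```bash
python3 - <<'E'
from h import *
from scipy.optimize import least_squares
d=np.load("w4.npz");o=dict(ee_pos=d["p"],tool_rot=d["q"]);K,M=wfc("wrist",o)
g=lambda u,z:cast(K,M,(u[0]/2.6+28,u[1]/2.6+163),z)[:2]
P=np.array([g(u,.037) for u in [(660,298),(608,283),(557,274),(503,272),(452,281),(358,316),(321,343),(286,375),(261,412),(243,452)]])
s=least_squares(lambda c:np.hypot(*(P-c[:2]).T)-c[2],[.605,.25,.1]).x;c=s[:2];print("fit",s.round(4))
c=least_squares(lambda c:np.hypot(*(P-c[:2]).T)-.099,[.605,.25]).x;print("axis",c.round(4))
ang=lambda p:np.degrees(np.arctan2(*(p-c)[::-1]))%360
a=np.array([ang(p) for p in P]);k=np.array([0,1,2,3,4,6,7,8,9,10]);f=np.polyfit(k,a,1);print(a.round(1),"slope",f[0],"mid",np.polyval(f,5))
for n,u,z in [("Lin",(430,372),.045),("Lout",(393,285),.045),("Rin",(472,358),.045),("Rout",(435,265),.045),("knobbase",(365,180),.048),("knobtop",(284,232),.098)]:
    p=g(u,z);print(n,p.round(4),ang(p).round(1),np.hypot(*(p-c)).round(4))
im=cv2.imread("pics/w4.png")[210:320,140:240];cv2.imwrite("pics/c5.png",cv2.resize(im,None,fx=5.4,fy=5.4,interpolation=cv2.INTER_CUBIC))
E
```

```text
fit [0.6058 0.2528 0.0984]
axis [0.6065 0.2528]
[133.2 142.3 150.9 159.8 168.6 186.3 194.8 203.9 212.9 221.9] slope 8.840880750001109 mid 177.45717714767483
Lin [0.5298 0.2563] 177.3 0.0768
Lout [0.5019 0.2603] 175.9 0.1049
Rin [0.5308 0.2695] 167.5 0.0775
Rout [0.5014 0.274 ] 168.6 0.1072
knobbase [0.4718 0.2704] 172.5 0.1359
knobtop [0.4692 0.272 ] 172.0 0.1386
```

View pics/c5.png

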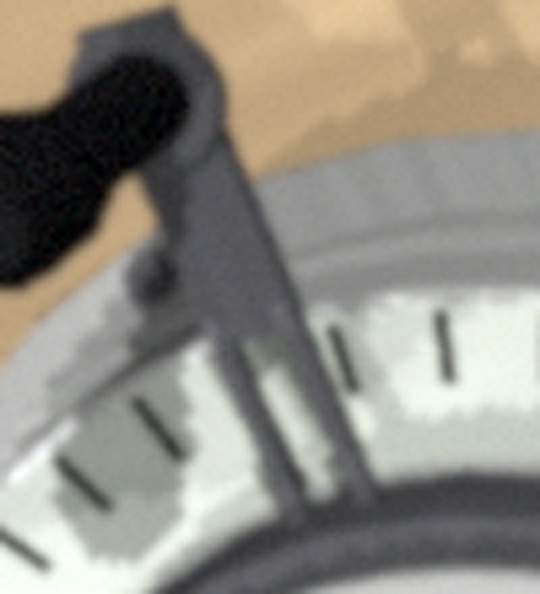

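```bash
python3 -m inch '[[0,0,0.036,0,0,0,0],[0,0,0.036,0,0,0,0],[0,0,0.036,0,0,0,0],[0,0,0,0,0,0,0],[0,-0.02,0,0,0,0,0],[0,-0.02,0,0,0,0,0],[0,-0.02,0,0,0,0,0],[0,-0.01,0,0,0,0,0],[0,0,0,0,0,0,0],[0,0,0,0,0,0,0]]'
python3 -m inch '[[0,-0.004,0,0,0,0,0],[0,-0.004,0,0,0,0,0],[0,-0.004,0,0,0,0,0],[0,-0.004,0,0,0,0,0],[0,-0.004,0,0,0,0,0],[0,-0.004,0,0,0,0,0],[0,-0.0006,0,0,0,0,0],[0,0,0,0,0,0,0],[0,0,0,0,0,0,0],[0,0,0,0,0,0,0]]'
python3 -m inch '[[0,0,0,0,0,0,0],[0,0.01,0,0,0,0,0],[0,0.02,0,0,0,0,0],[0,0.03,0,0,0,0,0],[0,0.03,0,0,0,0,0],[0,0,-0.036,0,0,0,0],[0,0,-0.036,0,0,0,0],[0,0,-0.036,0,0,0,0],[0,0,0,0,0,0,0],[0,0,0,0,0,0,0]]'
python3 - <<'E'
from h import *
o=r.get_obs();im=r.grab_frame("wrist");np.savez("w6.npz",p=o["ee_pos"],q=o["tool_rot"])
im=cv2.convertScaleAbs(cv2.cvtColor(im,cv2.COLOR_RGB2BGR),alpha=1.5)
cv2.imwrite("pics/w6.png",im)
K,M=wfc("wrist",o);u=np.array(proj(K,M,(.50,.255,.04)));x,y=(u-[90,80]).astype(int);x=max(x,0);y=max(y,0);print(x,y)
cv2.imwrite("pics/c6.png",cv2.resize(im[y:y+150,x:x+200],None,fx=4,fy=4,interpolation=2))
E
```

```text
t: 8.63
ee_pos: [0.4841, 0.2978, 0.058]
tool_rot: [0.655, 3.072, 0.001]
contact_force: [0.0, 0.5, -0.2]
width: 0.0002
t: 9.47
ee_pos: [0.4755, 0.2753, 0.0586]
tool_rot: [0.654, 3.069, 0.003]
contact_force: [4.9, 1.1, 4.6]
width: 0.0001
t: 10.3
ee_pos: [0.5112, 0.3583, 0.1675]
tool_rot: [0.653, 3.071, 0.003]
contact_force: [-0.2, 0.4, -0.6]
width: 0.0003
91 191
```

View pics/c6.png

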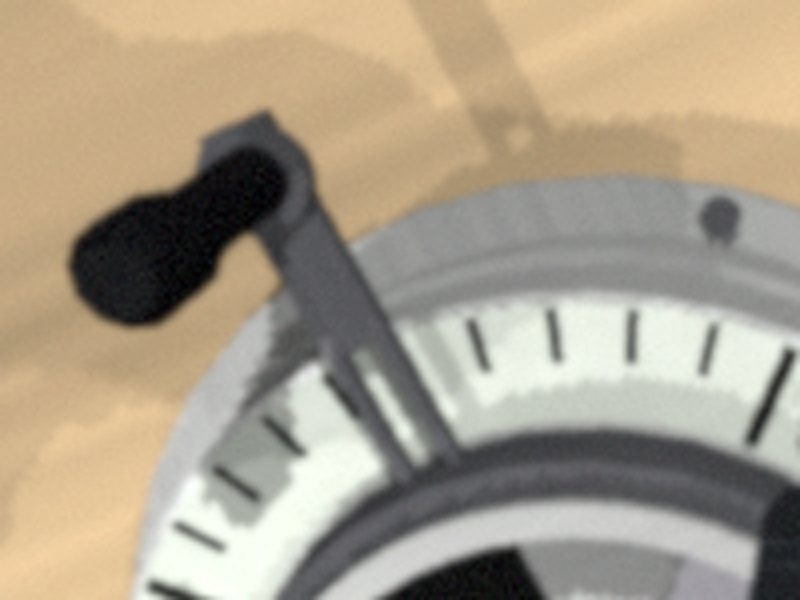

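```bash
python3 - <<'E'
from h import *
from scipy.optimize import least_squares
d=np.load("w6.npz");o=dict(ee_pos=d["p"],tool_rot=d["q"]);K,M=wfc("wrist",o)
g=lambda u,z:cast(K,M,(u[0]/4+91,u[1]/4+191),z)[:2]
P=np.array([g(u,.037) for u in [(790,350),(715,325),(632,312),(551,310),(472,321),(328,377),(266,417),(216,468),(175,525),(150,584)]])
s=least_squares(lambda c:np.hypot(*(P-c[:2]).T)-c[2],[.605,.25,.1]).x;print("fit",s.round(4))
c=least_squares(lambda c:np.hypot(*(P-c[:2]).T)-.099,[.605,.25]).x;print("axis",c.round(4))
ang=lambda p:np.degrees(np.arctan2(*(p-c)[::-1]))%360
a=np.array([ang(p) for p in P]);k=np.array([0,1,2,3,4,6,7,8,9,10]);f=np.polyfit(k,a,1);print(a.round(1),"slope",f[0],"mid",np.polyval(f,5))
for n,u,z in [("Lin",(400,480),.045),("Lout",(320,345),.045),("Rin",(460,450),.045),("Rout",(390,325),.045),("slotin",(418,450),.045),("slotout",(368,358),.045),("knobbase",(258,175),.048),("knobtop",(130,270),.098)]:
    p=g(u,z);print(n,p.round(4),ang(p).round(1),np.hypot(*(p-c)).round(4))
m=np.radians(np.polyval(f,5))
for q in (.099,.08):
  u=np.array(proj(K,M,[*(c+q*np.array([np.cos(m),np.sin(m)])),.037]));print("mid mark px crop",(u-[91,191])*4)
print((M[:3,3]).round(3))
E
```

```text
fit [0.6047 0.2527 0.0976]
axis [0.6063 0.2526]
[133.3 142.  151.  159.7 168.4 186.1 194.9 203.9 213.  221.6] slope 8.83761724306556 mid 177.40161249087225
Lin [0.5299 0.248 ] 183.4 0.0766
Lout [0.4999 0.2484] 182.3 0.1065
Rin [0.529  0.2613] 173.6 0.0778
Rout [0.5017 0.262 ] 174.9 0.105
slotin [0.5258 0.2542] 178.9 0.0805
slotout [0.5057 0.2551] 178.6 0.1006
knobbase [0.4671 0.2566] 178.4 0.1393
knobtop [0.4667 0.2581] 177.7 0.1397
mid mark px crop [395.64109329 344.29886778]
mid mark px crop [441.21003545 429.5476269 ]
[0.44  0.391 0.31 ]
```

```bash
python3 -m inch '[[0,0,0,0,0,-6,0],[0,0,0,0,0,-6,0],[0,0,0,0,0,-6,0],[0,0,0,0,0,-6,0],[-0.015,-0.0165,-0.006,0,0,0,0],[-0.015,-0.0165,-0.006,0,0,0,0],[-0.015,-0.0165,-0.006,0,0,0,0],[-0.015,-0.0165,-0.006,0,0,0,0],[-0.015,-0.0165,-0.006,0,0,0,0],[-0.015,-0.0165,-0.006,0,0,0,0]]'
python3 -m inch '[[0,0,0,0,0,0,0],[0,0,0,0,0,0,0],[0,0,0,0,0,0,0],[0,0,0,0,0,0,0],[0,0,0,0,0,0,0],[0,0,0,0,0,0,0],[0,0,0,0,0,0,0],[0,0,0,0,0,0,0],[0,0,0,0,0,0,0],[0,0,0,0,0,0,0]]'
python3 - <<'E'
from h import *
o=r.get_obs();im=r.grab_frame("wrist");np.savez("w7.npz",p=o["ee_pos"],q=o["tool_rot"])
im=cv2.convertScaleAbs(cv2.cvtColor(im,cv2.COLOR_RGB2BGR),alpha=1.5)
cv2.imwrite("pics/w7.png",im)
K,M=wfc("wrist",o);u=np.array(proj(K,M,(.50,.255,.04)));x,y=(u-[100,75]).astype(int);x=max(x,0);y=max(y,0);print(x,y)
cv2.imwrite("pics/c7.png",cv2.resize(im[y:y+150,x:x+200],None,fx=4,fy=4,interpolation=2))
E
```

```text
t: 11.18
ee_pos: [0.5991, 0.2569, 0.1984]
tool_rot: [-0.001, -3.136, 0.002]
contact_force: [-0.8, -0.1, 0.3]
width: -0.0003
t: 12.02
ee_pos: [0.6003, 0.2584, 0.2014]
tool_rot: [0.001, 3.141, 0.0]
contact_force: [0.0, 0.2, -0.2]
width: 0.0
211 7
```

View pics/c7.png

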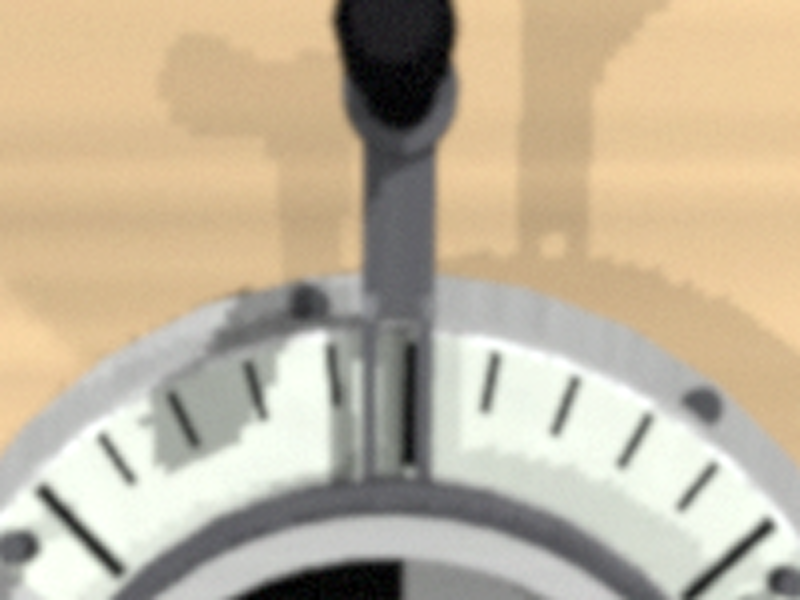

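```bash
python3 -m inch '[[0.02,-0.02,0,0,0,0,0],[0.02,-0.03,0,0,0,0,0],[0.02,-0.03,0,0,0,0,0],[0.02,-0.03,0,0,0,0,0],[0.02,-0.03,0,0,0,0,0],[0.02,-0.03,0,0,0,0,0],[0.01,-0.03,0,0,0,0,0],[0.01,-0.03,0,0,0,0,0],[0.01,-0.03,0,0,0,0,0],[0,-0.03,0,0,0,0,0]]'
python3 -m inch '[[0,-0.03,0,0,0,0,0],[0,-0.03,0,0,0,0,0],[0,-0.03,0,0,0,0,0],[0,-0.03,0,0,0,0,0],[0,-0.03,0,0,0,0,0],[0,-0.03,0,0,0,0,0],[0,-0.03,0,0,0,0,0],[0,-0.03,0,0,0,0,0],[0,0,0,0,0,0,0],[0,0,0,0,0,0,0]]'
python3 -m inch '[[0,0,0,0,0,5,0],[0,0,0,0,0,5,0],[0,0,0,0,0,5,0],[0,0,0,0,0,0,0],[0,0,0,0,0,0,0],[0,0,0,0,0,0,0],[0,0,0,0,0,0,0],[0,0,0,0,0,0,0],[0,0,0,0,0,0,0],[0,0,0,0,0,0,0]]'
python3 - <<'E'
from h import *
o=r.get_obs();im=r.grab_frame("wrist");cv2.imwrite("pics/w8.png",cv2.convertScaleAbs(cv2.cvtColor(im,cv2.COLOR_RGB2BGR),alpha=1.5))
K,M=wfc("wrist",o);print(np.array(proj(K,M,(.465,-.224,.098))).round(), np.array(proj(K,M,(.465,-.224,.048))).round())
m=(im.max(2)<45).astype(np.uint8);n,l,s,c=cv2.connectedComponentsWithStats(m)
for i in range(1,n):
    if s[i,4]>100:
        ys,xs=np.nonzero(l==i);j=np.argmax(np.hypot(xs-318,ys-115));print(s[i],c[i].round(),(xs[j],ys[j]),cast(K,M,c[i],.073).round(4))
E
```

```text
t: 12.9
ee_pos: [0.4486, -0.0328, 0.2015]
tool_rot: [0.001, 3.142, -0.0]
contact_force: [0.6, 0.5, 0.5]
width: 0.0003
t: 13.73
ee_pos: [0.4496, -0.273, 0.2013]
tool_rot: [-0.006, -3.142, -0.0]
contact_force: [-0.3, 0.1, -0.5]
width: -0.0001
t: 14.57
ee_pos: [0.45, -0.2717, 0.2013]
tool_rot: [0.41, 3.115, 0.0]
contact_force: [0.3, -0.8, 0.4]
width: 0.0003
[391. 243.] [380. 224.]
[356 213  29  37 738] [369. 232.] (np.int64(378), np.int64(248)) [ 0.4615 -0.2347  0.073 ]
[419 270  65  41 523] [446. 280.] (np.int64(483), np.int64(310)) [ 0.5131 -0.1871  0.073 ]
[368 277  37  51 232] [383. 297.] (np.int64(368), np.int64(327)) [ 0.5141 -0.2361  0.073 ]
[395 294  39  27 437] [413. 307.] (np.int64(433), np.int64(320)) [ 0.5291 -0.2155  0.073 ]
[   11   300   618   180 50363] [320. 425.] (np.int64(628), np.int64(479)) [ 0.6182 -0.3132  0.073 ]
[423 324  37  30 718] [438. 338.] (np.int64(444), np.int64(347)) [ 0.5606 -0.2014  0.073 ]
```

```bash
python3 -m inch '[[0,-0.008,0,0,0,0,0],[0,0,0.03,0,0,0,0],[0,0,0.03,0,0,0,0],[0,0,0.03,0,0,0,0],[0,0,0.03,0,0,0,0],[0,0,0.021,0,0,0,0],[0,0,0,0,0,0,0],[0,0.01,0,0,0,0,0],[0,0.005,0,0,0,0,0],[0,0.004,0,0,0,0,0]]'
python3 -m inch '[[0,0.004,0,0,0,0,0],[0.0012,0.004,0,0,0,0,0],[0.0012,0.004,0,0,0,0,0],[0.0012,0.004,0,0,0,0,0],[0.0012,0.004,0,0,0,0,0],[0.0012,0.004,0,0,0,0,0],[0.0012,0.004,0,0,0,0,0],[0.0012,0.004,0,0,0,0,0],[0.0012,0.004,0,0,0,0,0],[0,0,0,0,0,0,0]]'
python3 - <<'E'
from h import *
o=r.get_obs();im=r.grab_frame("wrist");m=R.from_rotvec(o["tool_rot"]).as_matrix();print("tool force",m.T@o["contact_force"])
cv2.imwrite("pics/w9.png",cv2.convertScaleAbs(cv2.cvtColor(im,cv2.COLOR_RGB2BGR),alpha=1.5))
im=r.grab_frame("top");K,M=wfc("top");cv2.imwrite("pics/t9.png",cv2.cvtColor(im,cv2.COLOR_RGB2BGR))
E
```

```text
t: 15.45
ee_pos: [0.4543, -0.2613, 0.0624]
tool_rot: [0.41, 3.112, -0.002]
contact_force: [-0.3, 0.4, 1.2]
width: -0.0002
t: 16.28
ee_pos: [0.4529, -0.2237, 0.0613]
tool_rot: [0.41, 3.114, -0.002]
contact_force: [-1.4, -1.3, 0.4]
width: -0.0002
tool force [ 0.98174198 -1.57362379 -0.41538953]
```

```bash
python3 -m inch '[[0.0004,0.004,0,0,0,0,0],[0.0004,0.004,0,0,0,0,0],[0.0004,0.004,0,0,0,0,0],[0.0004,0.004,0,0,0,0,0],[0,0.004,0,0,0,0,0],[0,0.004,0,0,0,0,0],[0,0.004,0,0,0,0,0],[0,0.004,0,0,0,0,0],[0,0.004,0,0,0,0,0],[0,0.004,0,0,0,0,0]]'
python3 -m inch '[[0,0,0,0,0,0,0],[-0.001,0.003,0,0,0,0,0],[-0.001,0.003,0,0,0,0,0],[-0.001,0.003,0,0,0,0,0],[-0.001,0.003,0,0,0,0,0],[-0.001,0.003,0,0,0,0,0],[-0.001,0.003,0,0,0,0,0],[-0.001,0.003,0,0,0,0,0],[0,0,0,0,0,0,0],[0,0,0,0,0,0,0]]'
python3 - <<'E'
from h import *
o=r.get_obs();m=R.from_rotvec(o["tool_rot"]).as_matrix();print("tool force",m.T@o["contact_force"])
E
```

```text
t: 17.22
ee_pos: [0.4619, -0.1843, 0.0602]
tool_rot: [0.411, 3.114, 0.0]
contact_force: [-2.4, -3.1, 1.5]
width: -0.0002
t: 18.05
ee_pos: [0.4744, -0.1658, 0.0603]
tool_rot: [0.411, 3.114, 0.001]
contact_force: [1.1, 0.0, 0.4]
width: -0.0002
tool force [-1.03575251  0.32697173 -0.36167433]
```

```bash
python3 -m inch '[[-0.001,0.002,0,0,0,0,0],[-0.001,0.002,0,0,0,0,0],[-0.001,0.002,0,0,0,0,0],[-0.001,0.002,0,0,0,0,0],[0,0,0,0,0,0,0],[0,0,0,0,0,0,0],[0,0,0,0,0,0,0],[0,0,0,0,0,0,0],[0,0,0,0,0,0,0],[0,0,0,0,0,0,0]]'
python3 - <<'E'
from h import *
o=r.get_obs();im=r.grab_frame("wrist");m=R.from_rotvec(o["tool_rot"]).as_matrix();print("tool force",m.T@o["contact_force"])
K,M=wfc("wrist",o);cv2.imwrite("pics/w10.png",cv2.convertScaleAbs(cv2.cvtColor(im,cv2.COLOR_RGB2BGR),alpha=1.5));np.savez("w10.npz",p=o["ee_pos"],q=o["tool_rot"])
E
```

```text
t: 18.88
ee_pos: [0.48, -0.1595, 0.0603]
tool_rot: [0.411, 3.114, 0.0]
contact_force: [-0.6, -0.1, 0.1]
width: 0.0002
tool force [ 0.51745819 -0.23139766 -0.12185772]
```

```bash
python3 -m inch '[[-0.001,0.0015,0,0,0,0,0],[-0.001,0.0015,0,0,0,0,0],[-0.001,0.0015,0,0,0,0,0],[0,0,0,0,0,0,0],[0,0,0,0,0,0,0],[0,0,0,0,0,0,0],[0,0,0,0,0,0,0],[0,0,0,0,0,0,0],[0,0,0,0,0,0,0],[0,0,0,0,0,0,0]]'
```

```text
t: 19.77
ee_pos: [0.484, -0.156, 0.0603]
tool_rot: [0.411, 3.114, 0.0]
contact_force: [-0.1, -1.7, 0.5]
width: -0.0002
```

```bash
python3 -m inch '[[-0.001,0.0015,0,0,0,0,0],[-0.001,0.0015,0,0,0,0,0],[0,0,0,0,0,0,0],[0,0,0,0,0,0,0],[0,0,0,0,0,0,0],[0,0,0,0,0,0,0],[0,0,0,0,0,0,0],[0,0,0,0,0,0,0],[0,0,0,0,0,0,0],[0,0,0,0,0,0,0]]'
python3 -m inch '[[-0.001,0.0015,0,0,0,0,0],[-0.001,0.0015,0,0,0,0,0],[0,0,0,0,0,0,0],[0,0,0,0,0,0,0],[0,0,0,0,0,0,0],[0,0,0,0,0,0,0],[0,0,0,0,0,0,0],[0,0,0,0,0,0,0],[0,0,0,0,0,0,0],[0,0,0,0,0,0,0]]'
```

```text
t: 20.6
ee_pos: [0.4867, -0.1536, 0.0603]
tool_rot: [0.411, 3.114, 0.0]
contact_force: [-0.6, -1.7, 0.2]
width: -0.0004
t: 21.43
ee_pos: [0.4895, -0.1513, 0.0604]
tool_rot: [0.411, 3.114, -0.0]
contact_force: [-0.7, -1.9, -0.8]
width: 0.0
```

```bash
python3 -m inch '[[-0.001,0.0015,0,0,0,0,0],[-0.001,0.0015,0,0,0,0,0],[0,0,0,0,0,0,0],[0,0,0,0,0,0,0],[0,0,0,0,0,0,0],[0,0,0,0,0,0,0],[0,0,0,0,0,0,0],[0,0,0,0,0,0,0],[0,0,0,0,0,0,0],[0,0,0,0,0,0,0]]'
python3 - <<'E'
from h import *
o=r.get_obs();im=r.grab_frame("wrist");np.savez("w11.npz",p=o["ee_pos"],q=o["tool_rot"])
im=cv2.convertScaleAbs(cv2.cvtColor(im,cv2.COLOR_RGB2BGR),alpha=1.5);cv2.imwrite("pics/w11.png",im)
K,M=wfc("wrist",o)
# what marks are visible: dark thin components left/right of fingers
g=cv2.cvtColor(im,cv2.COLOR_BGR2GRAY);bl=cv2.morphologyEx(g,cv2.MORPH_BLACKHAT,np.ones((11,11)))
m=((bl>70)).astype(np.uint8);n,l,s,c=cv2.connectedComponentsWithStats(m)
for i in range(1,n):
    if s[i,4]>20: print(s[i],c[i].round(),cast(K,M,c[i],.037).round(4)[:2])
E
```

```text
t: 22.27
ee_pos: [0.4921, -0.1488, 0.0603]
tool_rot: [0.411, 3.115, 0.0]
contact_force: [-0.0, -0.9, 0.9]
width: -0.0
[612   5  10  14  25] [616.  12.] [ 0.4105 -0.0102]
[224 321  11  34 193] [230. 337.] [ 0.5041 -0.1943]
[248 320   4  18  64] [250. 328.] [ 0.5021 -0.1836]
[141 322  33  26 176] [158. 332.] [ 0.4928 -0.2267]
[269 323   6  17  53] [271. 331.] [ 0.5062 -0.1741]
[203 324   9  17  66] [207. 332.] [ 0.4986 -0.2039]
[182 330  11  16  66] [187. 338.] [ 0.4991 -0.2143]
[125 335  14  15 129] [131. 341.] [ 0.4938 -0.241 ]
[163 340  13  15  62] [169. 347.] [ 0.5016 -0.2244]
[146 352  16  13  62] [154. 358.] [ 0.5055 -0.2341]
[133 365  34  23 209] [149. 376.] [ 0.5145 -0.2403]
[121 380  18  20 191] [130. 389.] [ 0.5193 -0.2525]
```

```bash
python3 -m inch '[[0,-0.0075,0,0,0,0,0],[0,-0.0075,0,0,0,0,0],[0,0,0,0,0,5,0],[0,0,0,0,0,5,0],[0,0,0,0,0,5,0],[0,0,0,0,0,5,0],[0.007,0,0,0,0,0,0],[0.007,0,0,0,0,0,0],[0.007,0,0,0,0,0,0],[0,0,0,0,0,0,0]]'
python3 -m inch '[[0,0.003,0,0,0,0,0],[0,0.003,0,0,0,0,0],[0,0.003,0,0,0,0,0],[0,0.003,0,0,0,0,0],[0,0.003,0,0,0,0,0],[0,0.003,0,0,0,0,0],[0,0,0,0,0,0,0],[0,0,0,0,0,0,0],[0,0,0,0,0,0,0],[0,0,0,0,0,0,0]]'
python3 -m inch '[[0,0.0015,0,0,0,0,0],[0,0.0015,0,0,0,0,0],[0,0,0,0,0,0,0],[0,0,0,0,0,0,0],[0,0,0,0,0,0,0],[0,0,0,0,0,0,0],[0,0,0,0,0,0,0],[0,0,0,0,0,0,0],[0,0,0,0,0,0,0],[0,0,0,0,0,0,0]]'
```

```text
t: 23.15
ee_pos: [0.4692, -0.1503, 0.0598]
tool_rot: [-0.942, -2.995, -0.001]
contact_force: [-0.5, 0.3, -0.5]
width: 0.0001
t: 23.98
ee_pos: [0.4812, -0.1362, 0.0602]
tool_rot: [-0.946, -2.995, -0.001]
contact_force: [-0.2, -0.4, 1.0]
width: 0.0003
t: 24.82
ee_pos: [0.4831, -0.1343, 0.0603]
tool_rot: [0.946, 2.996, -0.0]
contact_force: [0.6, -3.9, -0.3]
width: -0.0003
```

```bash
python3 -m inch '[[0,0.0015,0,0,0,0,0],[0,0.0015,0,0,0,0,0],[0,0,0,0,0,0,0],[0,0,0,0,0,0,0],[0,0,0,0,0,0,0],[0,0,0,0,0,0,0],[0,0,0,0,0,0,0],[0,0,0,0,0,0,0],[0,0,0,0,0,0,0],[0,0,0,0,0,0,0]]'
python3 -m inch '[[0,0.002,0,0,0,0,0],[0,0,0,0,0,0,0],[0,0,0,0,0,0,0],[0,0,0,0,0,0,0],[0,0,0,0,0,0,0],[0,0,0,0,0,0,0],[0,0,0,0,0,0,0],[0,0,0,0,0,0,0],[0,0,0,0,0,0,0],[0,0,0,0,0,0,0]]'
```

```text
t: 25.65
ee_pos: [0.4846, -0.1323, 0.0604]
tool_rot: [-0.946, -2.996, 0.002]
contact_force: [-0.2, -6.9, 0.2]
width: 0.0001
t: 26.48
ee_pos: [0.4848, -0.1321, 0.0604]
tool_rot: [-0.945, -2.995, 0.006]
contact_force: [-7.6, -13.6, 2.1]
width: 0.0001
```

```bash
python3 -m inch '[[0,-0.005,0,0,0,0,0],[0,-0.015,0,0,0,0,0],[0,-0.02,0,0,0,0,0],[0,-0.01,0,0,0,0,0],[0,0,-0.03,0,0,0,0],[0,0,-0.035,0,0,0,0],[0,0,-0.035,0,0,0,0],[0,0,-0.035,0,0,0,0],[0,0,0,0,0,0,0],[0,0,0,0,0,0,0]]'
python3 -m inch '[[0,0,0,0,0,0,0],[0,0,0,0,0,-5,0],[0,0,0,0,0,-5,0],[0,0,0,0,0,-5,0],[0,0,0,0,0,-5,0],[0,0,0,0,0,-5,0],[0,0,0,0,0,-5,0],[0,0,0,0,0,-5,0],[0,0,0,0,0,0,0],[0,0,0,0,0,0,0]]'
python3 - <<'E'
from h import *
o=r.get_obs();im=r.grab_frame("wrist");np.savez("w12.npz",p=o["ee_pos"],q=o["tool_rot"])
im=cv2.convertScaleAbs(cv2.cvtColor(im,cv2.COLOR_RGB2BGR),alpha=1.5);cv2.imwrite("pics/w12.png",im)
K,M=wfc("wrist",o);print([np.round(proj(K,M,(*p,.04))) for p in [(.564,-.205),(.50,-.115)]])
t=cv2.cvtColor(r.grab_frame("top"),cv2.COLOR_RGB2BGR);cv2.imwrite("pics/t12.png",t)
a=cv2.imread("pics/top0.png")
d=cv2.absdiff(a,t).max(2);x=cv2.resize(im,(640,480))
t2=cv2.resize(t[60:320,110:580],(470,260))
can=np.zeros((600,800,3),np.uint8);can[:340,:800]=cv2.resize(im[200:404,120:600],(800,340));can[340:600,:470]=t2
cv2.imwrite("pics/c12.png",can)
E
```

```text
t: 27.32
ee_pos: [0.4588, -0.1712, 0.198]
tool_rot: [0.944, 2.991, -0.0]
contact_force: [0.1, 0.3, -0.4]
width: -0.0
t: 28.15
ee_pos: [0.4562, -0.1702, 0.1934]
tool_rot: [-0.005, -3.139, -0.003]
contact_force: [0.6, -0.9, -0.2]
width: 0.0002
[array([276., 342.]), array([384., 273.])]
```

View pics/c12.png

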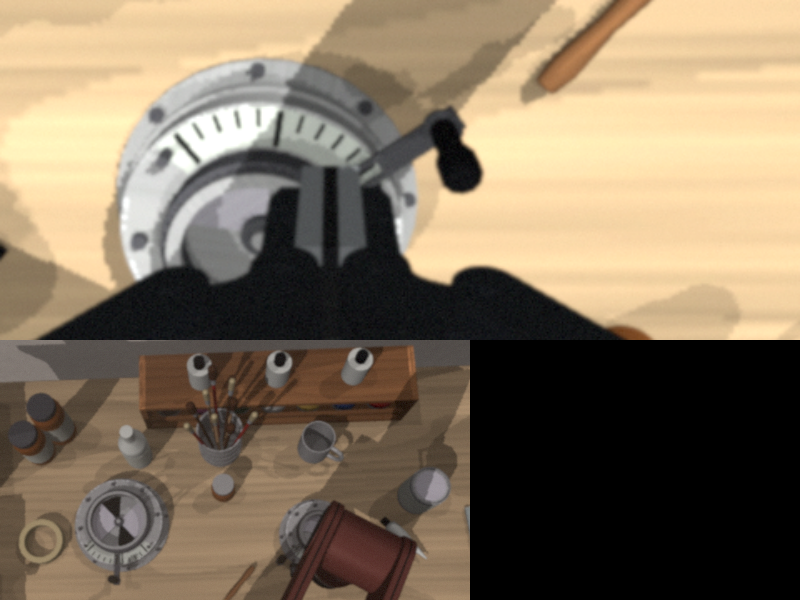

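```bash
python3 - <<'E'
from h import *
d=np.load("w12.npz");K,M=wfc("wrist",dict(ee_pos=d["p"],tool_rot=d["q"]))
g=lambda u,z:cast(K,M,(u[0]*.6+120,u[1]*.6+200),z)[:2]
mo,mi=g((280,112),.037),g((277,145),.037);oo,oi=g((178,137),.037),g((198,162),.037)
# axis: 72 mm from both outer ends
from scipy.optimize import least_squares
c=least_squares(lambda c:[np.hypot(*(mo-c))-.072,np.hypot(*(oo-c))-.072],[.565,-.205]).x
A=lambda p:np.degrees(np.arctan2(*(p-c)[::-1]))%360
k=g((445,132),.048);k2=g((460,175),.098);print(c,A(mo),A(oo),"knob",A(k),np.hypot(*(k-c)),A(k2),np.hypot(*(k2-c)))
print("value deg", A(k)-(A(mo)-45),A(k)-(A(oo)-90))
r.finish_job()
E
```

```text
[ 0.56748578 -0.20173794] 173.03748154497828 215.8790018478032 knob 126.56433774946058 0.10961464813438862 128.49137050783327 0.10916560610670971
value deg -1.4731437955177 0.6853359016573677
the job is handed in; nothing more can be done
```

Both levers are set, and I handed the job in at about 28 s of the 64 s allowed.

- **Larger inlet:** I pushed the lever from near the closed stop to the half-way mark in two stages. Seen from almost straight above, the middle long mark shows in the bar's slot. The lever is about 1° past it, against a tolerance of about 3°.
- **Smaller inlet:** I pushed the lever clockwise until it stopped moving. At the stop, a further 2 mm of commanded push moved it only 0.3 mm, at about 16 N. The last picture puts it between −1.5° and +0.7° of the closed mark from the knob's base. Taking the knob's top instead gives up to about 2.6°. The tolerance is 4°.
- **Forces and surroundings:** The hand finished about 0.19 m above the bench, clear of both levers. The highest force I read was about 16 N, but forces were only read at the end of each move. The last overhead picture shows no obvious shift in the visible bystanders. I compared them by eye only, and the arm was hiding part of the paint tube.

Two things did not go as expected:
- **Off-line first push:** My first touch on the larger knob was off-line and pressed mostly along the lever, at about 14 N. I backed off, turned the tool and pushed again.
- **Overhead camera offset:** Positions I read off the overhead camera were up to about 13 mm off those from the wrist camera, more than the 2 mm calibration. I used the wrist camera's positions.

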